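# Refit the knob of a plant watering pump and hold it pressed

## Robot

A 6-joint arm with a two-finger parallel gripper is mounted at the origin on the work surface. World frame = base frame: x ahead of the robot, y to its left, z up, the work surface at z = 0. Lengths are in m, angles in degrees, forces in N, time in s.
With the tool pointing down it reaches from about 0.3 to 1 m from the base axis. Payload 5.1 kg.
Tool frame: the origin (TCP) lies on the centre line of the jaws, within the pads' length; the fingertips stand 11 mm ahead of it and the grasp point (between the pads) lies 8 mm behind it (arm.nose_length is the distance from the TCP to the fingertips, in m); z points along the fingers, y is the line along which they close (so a half turn about z gives the same grasp; the last joint's range is limited). The gripper opens to 95 mm and grips with 3 to 60 N. Pads are 20 mm wide; open, the fingers measure 119 mm over their backs; the gripper's body (75 mm by 180 mm) begins 59 mm behind the grasp point.
Start: joints at [70.726, 7.093, 94.555, -0, 78.352, -4.733], TCP at [0.163, 0.629, 0.226] pointing down, gripper open.
Joint ranges: [-149.61, 149.61], [-58.7, 133.49], [1.44, 155.28], [-77.14, 257.14], [18.33, 153.61], [-166.67, 166.67]. Speed limits (degrees/s): [147.25, 147.25, 180, 180, 180, 180].

## Interface

Orientations are given as [roll, pitch, yaw] about the fixed x, y, z axes, in that order (R = Rz(yaw) Ry(pitch) Rx(roll)).
In Python, from workcell import arm gives the robot as it stands.
- The arm moves only by the tool servo_tool, never from a script. Its argument "targets" is a list of rows, each an object of numbers: "rx", "ry", "rz": the turn, a rotation vector about the tool's x, y, z in degrees; "tx", "ty", "tz": the shift along the tool's x, y, z in m; "claw": the finger opening in m, from 0 to 0.0951. A call has exactly 5 rows; each row is the pose to reach, as a shift and turn from the pose commanded when the call began, along the tool's axes at that moment; what a row does not reach only later rows make up. A row lasts 1/10 s, in which the tool goes at most 50 mm and 8.59 degrees, less where a joint would pass 70% of its speed; a pose out of reach is approached as far as the arm can. A call with a gripper value outside its range is refused whole. The fingers move at their own pace and stop on an object; the grip force is fixed at half the most. Time passes only in rows, so rows that repeat a pose let the fingers close, or fill a call up. It gives the time, the measured TCP pose, the force, the opening and the grip force at its end, in the units of the state.
- arm.state(): the state, without advancing time (a new reading comes with each control period).
- arm.capture(name): name is "side" or "top"; returns the picture (480x640x3 uint8, red, green, blue); there is no depth.
- arm.calibration(name): a dict with "fx", "fy", "cx", "cy" (pixels), "world_from_camera" (4x4, takes a point from camera to world coordinates). Camera axes: x right, y up, looking along -z (the intrinsics and any distortion apply to the point x, -y, -z); pixel columns grow to the right and rows downward; lengths in m; the calibration is good to about 2 mm. A picture is of the moment at which its call begins. calibration takes no time and is no camera call.
- arm.sign_off(): hands the job in; it is judged then, once.
Trained networks look in the newest picture that a camera, given by its name, has taken for a name from the list of things; names that differ only in an ending like _2 or _b are one class to them, and where a whole thing is asked for, a point or a joint stands for the part that bears it (a point fixed in the world has none). Each returns a list of dicts, best first, with "p" (0 to 1); they miss things now and then, are a little off and sometimes report something else, mostly with a low value. They report only what shows in the picture. A call takes as long as a camera call. They do not tell look-alikes from the thing itself.
- arm.find_in(camera, thing): "point" ([x, y, z] in m, in the coordinates of the camera as it stood for that picture, good to about 4 mm: the middle of the surface that is visible of it).
- arm.outline_of(camera, thing): "pixels" (480x640 bool, what is visible of it).
The state is a dict: "t": time; "joint_pos": joint angles; "joint_vel": joint speeds; "tau": joint torques, N m; "tool_pos": TCP position; "tool_rot": TCP orientation; "wrist_force": force on the tool from outside, world axes, zero at the start; "wrist_torque": the same for the moment, N m; "width": opening from 0.0 (shut) to 1.0 (fully open); "finger_force": force on a finger pad.
Only numpy, scipy, OpenCV 4.12 (cv2) and the standard library are available. Lean on these libraries where they do the work, as an engineer would, in place of code of your own. Each camera call takes 0.05 s, during which the arm holds its last target. There are 200 camera calls.

## Task

The knob has come off the small watering pump. Pick it up, turn it so that the flat in its bore matches the flat of the D-shaped stem on top of the pump (the pointer on the knob marks the side of the flat), push it fully home on the stem, then press it all the way down against the spring to prime the pump and keep it pressed. Finish while still holding the knob down, and leave the other things on the table where they are.

Things in the scene. Friction and masses are not known exactly. Their poses are not given: they have to be found in the camera images.
- knob_center (a point): Loose grey plastic knob, bore down on the table; point on its axis, 23 mm above its underside, z up. Skirt 50 mm in diameter, 22 mm high; on it a centred grip bar 40 mm long (x), 14 mm thick (y), 24 mm high; total height 46 mm. A pointer rib 6 mm wide sticks out 11 mm beyond the skirt on the +x side only, 12 to 24 mm above the underside. 50 to 100 g.
- knob_bore (a point): Mouth of the knob's D-bore, centre of its underside, axes as knob_center. The bore is 18 mm deep: round part 18.4 mm in diameter, flat 5.2 mm from the axis on the +x (pointer) side; the lowest 4 mm widen by up to 2.8 mm all round as a lead-in.
- stem_top (a point): Top centre of the upright aluminium D-stem, 74 mm above the table at rest, 26 mm above the pump box. 16 mm in diameter, flat 4 mm from its axis on its +x side, full length. It cannot turn. Knob on: its x along this x, flats together; when fully home the bore's end rests on the stem top, knob_center 5 mm above this point, skirt 8 mm above the box.
- pump: The watering pump, a white plastic box 130 (x) x 110 (y) x 48 mm high, fixed to the table, the stem in the middle of its top; origin at the centre of its underside, x as the stem's. Two black hose stubs stick out 22 mm on its +y side.
- stem (a joint): How far the stem is pressed down, in m: 0 at rest, 0.006 all the way down on its stop. A spring resists with 3 N at the start and 9 N at full travel and pushes the stem back when let go.
- pot: White ceramic succulent pot, 80 mm wide, 100 mm high with the plant, stands on the table; origin at the centre of its underside. Bystander.
- mister: Steel mister bottle, 68 mm in diameter, 172 mm high; origin at the centre of its underside. Bystander.
- cloche: Clear glass cloche dome, 124 mm in diameter, 168 mm high; origin at the centre of its open underside. Bystander.
- tiers: White plastic storage box of three stacked tiers, 150 x 110 mm and 128 mm high, with a wooden dibber lying across its top; origin at the centre of its underside. Bystander.
Things that resemble listed ones, but are neither listed nor needed, are in the scene too. Of the things like the part that bears knob_center, leave any that is red; of the rest the smaller one is meant. Leave any yellow look-alike of the pump alone.

How it is judged:
By the outcome, as a careful person would: the job done as asked, in the order asked, and still so for the second after the job is handed in, while the arm keeps its last pose, push and grip.
It also fails if it takes over 45 s, if anything falls off the work surface, if the arm or the gripper's body presses on something with over 40 N, if the wrist force passes 120 N, or if a joint passes its speed limit or range.

## Working session

There is one attempt and no reset: what is moved stays moved. The work goes in short steps, Python scripts to look and compute and a tool call to move; the robot and the scene stay as the last step left them, time stands still between calls to the robot, and variables do not carry over. Pictures are saved under pics/ and viewed, at most 10 in all, crops included, and the job is handed in when it is done.

Besides the shell and the picture viewer there is one more tool, called after "Call:" as name(argument=value, ...) on one line, values as JSON. servo_tool: Moves the arm, as the interface text tells. Its arguments: {"type":"object","properties":{"targets":{"type":"array","items":{"type":"object","properties":{"rx":{"type":"number"},"ry":{"type":"number"},"rz":{"type":"number"},"tx":{"type":"number"},"ty":{"type":"number"},"tz":{"type":"number"},"claw":{"type":"number"}}}}},"required":["targets"]}

```bash
mkdir -p pics; cat > h.py <<'E'
import numpy as np, cv2
from workcell import arm
def snap(c,n):
    im=arm.capture(c); cv2.imwrite(f'pics/{n}.png',im[:,:,::-1]); return im
def w(c,p):
    T=np.array(arm.calibration(c)['world_from_camera']); return (T@np.r_[p,1])[:3]
def px(c,P):
    k=arm.calibration(c); T=np.linalg.inv(np.array(k['world_from_camera'])); q=T@np.r_[P,1]
    return k['cx']+k['fx']*q[0]/-q[2], k['cy']+k['fy']*q[1]/q[2]
def ray(c,u,v,z):
    k=arm.calibration(c); T=np.array(k['world_from_camera'])
    d=T[:3,:3]@np.array([(u-k['cx'])/k['fx'],-(v-k['cy'])/k['fy'],-1]); o=T[:3,3]
    return o+d*(z-o[2])/d[2]
E
python3 - <<'E'
from h import *
np.set_printoptions(precision=4,suppress=True)
for c in('top','side'):
    snap(c,c+'0'); k=arm.calibration(c); print(c,{a:b for a,b in k.items() if a!='world_from_camera'},np.array(k['world_from_camera']))
    for t in ('knob_center','stem_top','pump','pot','mister','cloche','tiers'):
        for r in arm.find_in(c,t): P=w(c,r['point']); print(t,round(r['p'],2),P,np.round(px(c,P)))
print(arm.state())
E
```

```text
top {'fx': 540.878575027874, 'fy': 540.878575027874, 'cx': 319.8414135566565, 'cy': 238.6439542917699} [[-0.0091  0.987  -0.1602  0.3829]
 [-1.     -0.0091  0.001   0.0061]
 [-0.0005  0.1602  0.9871  1.3212]
 [ 0.      0.      0.      1.    ]]
knob_center 0.92 [0.4795 0.2638 0.0303] [212. 286.]
knob_center 0.9 [0.4943 0.1425 0.0285] [263. 280.]
knob_center 0.72 [0.3943 0.0755 0.025 ] [291. 322.]
pump 0.96 [ 0.5081 -0.1072  0.0419] [367. 273.]
pump 0.84 [ 0.4026 -0.2967  0.0484] [450. 317.]
pot 0.63 [0.7354 0.0526 0.0674] [299. 177.]
mister 0.74 [0.4454 0.4012 0.1107] [142. 300.]
cloche 0.63 [ 0.6544 -0.3706  0.1154] [484. 204.]
tiers 0.71 [0.6779 0.394  0.0885] [153. 200.]
side {'fx': 518.1421918430269, 'fy': 518.1421918430269, 'cx': 314.8360187160222, 'cy': 240.8900801838578} [[ 0.9904  0.0628 -0.1234  0.4177]
 [-0.1366  0.5886 -0.7968 -1.0584]
 [ 0.0226  0.806   0.5915  0.8598]
 [ 0.      0.      0.      1.    ]]
knob_center 0.71 [0.4    0.0592 0.0234] [244. 247.]
knob_center 0.51 [0.4981 0.1279 0.022 ] [279. 231.]
stem_top 0.43 [ 0.4086 -0.3085  0.0683] [252. 337.]
pump 0.98 [ 0.5061 -0.1392  0.0488] [291. 286.]
pump 0.77 [ 0.4068 -0.3198  0.0482] [252. 348.]
pot 0.76 [0.7322 0.0337 0.0593] [369. 234.]
mister 0.78 [0.4486 0.3964 0.0814] [256. 167.]
mister 0.2 [ 0.6614 -0.4268  0.1017] [388. 359.]
cloche 0.68 [ 0.6584 -0.4282  0.0997] [386. 361.]
tiers 0.63 [0.6741 0.3552 0.0897] [329. 168.]
{'t': 0.8, 'joint_pos': array([70.7264,  7.0901, 94.5545, -0.0004, 78.3519, -4.7323]), 'joint_vel': array([-0.0955,  0.0546, -0.0425, -0.0124, -0.1323, -0.0145]), 'tau': array([ -0.0002, -41.7532, -36.0206,   0.0775,   0.0428,  -0.    ]), 'tool_pos': array([0.1632, 0.6292, 0.2257]), 'tool_rot': array([179.9965,   0.0007, 165.4588]), 'wrist_force': array([-0.8206, -0.854 , -0.2833]), 'wrist_torque': array([ 0.0107, -0.0582,  0.0432]), 'finger_force': 0.0, 'width': 0.998178139047485}
```

View pics/top0.png

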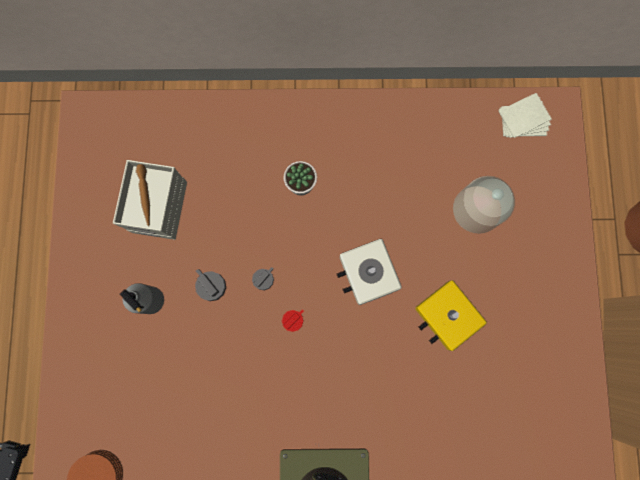

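View pics/side0.png

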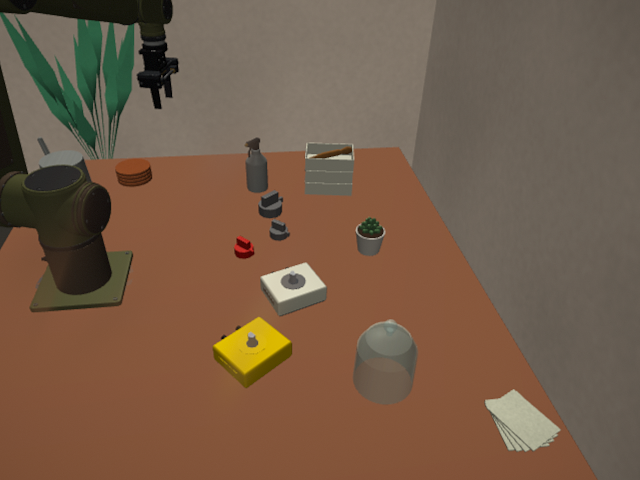

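The top view shows the small grey knob at about (263,280) with its pointer towards the upper right. The white pump is at about (370,271) with its hose stubs on the left. The larger grey knob (210,286), the red knob (292,321) and the yellow pump (450,316) are decoys. The side view agrees with this.

```bash
python3 - <<'E'
from h import *
np.set_printoptions(precision=4,suppress=True)
im=cv2.imread('pics/top0.png')
a=cv2.resize(im[255:305,238:288],(400,400),interpolation=cv2.INTER_CUBIC)
b=cv2.resize(im[231:311,330:410],(400,400),interpolation=cv2.INTER_CUBIC)
cv2.imwrite('pics/crop1.png',np.hstack([a,b]))
for r in arm.outline_of('top','knob_center'):
    m=np.array(r['pixels']); v,u=np.nonzero(m); print('knob',r['p'],u.mean(),v.mean(),m.sum())
    if abs(u.mean()-263)<8:
        # ground projection moments
        P=np.array([ray('top',x,y,0.02)[:2] for x,y in zip(u,v)])
        np.save('kn.npy',P); c=P.mean(0); d=P-c; s=np.linalg.eigh(d.T@d); print(c,s[1][:,1],ray('top',263,280,.022))
for r in arm.outline_of('top','pump'):
    m=np.array(r['pixels']).astype(np.uint8); v,u=np.nonzero(m)
    if abs(u.mean()-370)<10:
        m=cv2.morphologyEx(m,cv2.MORPH_OPEN,np.ones((13,13)))
        c=max(cv2.findContours(m,0,1)[0],key=cv2.contourArea)[:,0]
        Q=np.array([ray('top',x,y,.048)[:2] for x,y in c])
        rc=cv2.minAreaRect((Q*1000).astype(np.float32)); print('pump',r['p'],rc)
E
```

```text
knob 0.9 262.78142076502735 278.2295081967213 366
[0.4988 0.1431] [-0.5381  0.8429] [0.4943 0.1424 0.022 ]
knob 0.84 292.49226804123714 320.0412371134021 388
pump 0.65 ((509.9885559082031, -109.46623229980469), (130.5221405029297, 119.3330307006836), 19.263906478881836)
```

View pics/crop1.png

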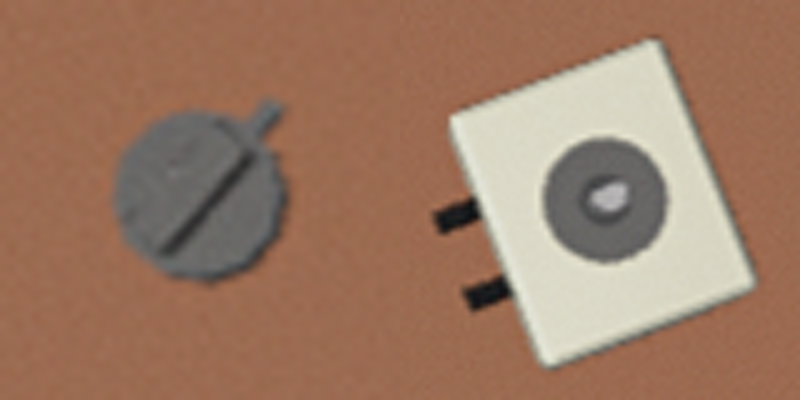

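The crop confirms the knob's axis at about (263,279) with the pointer tip at (272,268), so its yaw is about -40°. The pump's hoses are on the left, so its yaw is about +20°. I'll refine both by fitting silhouettes.

```bash
cat > fit.py <<'E'
from h import *
from scipy.optimize import minimize
S=8
def box(x0,x1,y0,y1,z0,z1): return np.array([[x,y,z] for x in(x0,x1) for y in(y0,y1) for z in(z0,z1)])
a=np.linspace(0,2*np.pi,40)
cyl=np.array([[.025*np.cos(t),.025*np.sin(t),z] for t in a for z in(0,.022)])
KNOB=[cyl,box(-.02,.02,-.007,.007,.022,.046),box(.02,.036,-.003,.003,.012,.024)]
PUMP=[box(-.065,.065,-.055,.055,0,.048)]
def render(c,parts,p,o,n,z=0):
    m=np.zeros((n*S,n*S),np.uint8); s,k=np.sin(p[2]),np.cos(p[2])
    for q in parts:
        W=np.c_[p[0]+k*q[:,0]-s*q[:,1],p[1]+s*q[:,0]+k*q[:,1],q[:,2]+z]
        uv=(np.array([px(c,P) for P in W])-o+.5)*S
        cv2.fillConvexPoly(m,cv2.convexHull(uv.astype(np.int32)),1)
    return cv2.resize(m.astype(np.float32),(n,n),interpolation=cv2.INTER_AREA)
def fit(c,parts,soft,p0,o,n,z=0):
    f=lambda p:np.abs(render(c,parts,p,o,n,z)-soft).sum()
    r=minimize(f,p0,method='Nelder-Mead',options=dict(initial_simplex=np.array([p0,p0+[.005,0,0],p0+[0,.005,0],p0+[0,0,.15]])))
    return np.r_[r.x[:2],np.degrees(r.x[2])],r.fun,soft.sum()
def soft(im,o,n,bg,fg):
    w=im[o[1]:o[1]+n,o[0]:o[0]+n].astype(float); d=fg-bg
    return np.clip(((w-bg)@d)/(d@d),0,1)
E
python3 - <<'E'
from fit import *
np.set_printoptions(precision=4,suppress=True)
for c in('top','side'):
    im=cv2.imread(f'pics/{c}0.png')
    for nm,parts,P0,n in(('knob',KNOB,np.array([.496,.142,-.7]),36),('pump',PUMP,np.array([.505,-.11,.34]),96)):
        u,v=px(c,[P0[0],P0[1],.024]); o=np.array([int(u)-n//2,int(v)-n//2])
        w=im[o[1]:o[1]+n,o[0]:o[0]+n].astype(float); bg=np.median(np.r_[w[0],w[:,0]],axis=0)
        r=w[...,2]-w[...,0]; b=bg[2]-bg[0]   # saturation (R-B): brown high, grey/white low
        s=np.clip((b-r)/(b-np.percentile(r,8)),0,1)
        s=np.where(s<.25,0,np.clip(s*1.0,0,1)); 
        if nm=='pump': s=np.where(s>.5,1,s); s=cv2.morphologyEx(s.astype(np.float32),cv2.MORPH_OPEN,np.ones((11,11)))
        print(c,nm,fit(c,parts,s,P0,o,n))
E
```

```text
Traceback (most recent call last):
  File "fit.py", line 18, in fit
    r=minimize(f,p0,method='Nelder-Mead',options=dict(initial_simplex=np.array([p0,p0+[.005,0,0],p0+[0,.005,0],p0+[0,0,.15]])))
  File "fit.py", line 17, in <lambda>
    f=lambda p:np.abs(render(c,parts,p,o,n,z)-soft).sum()
                      ~~~~~~^^^^^^^^^^^^^^^^^
  File "fit.py", line 13, in render
    uv=(np.array([px(c,P) for P in W])-o+.5)*S
                  ~~^^^^^
  File "h.py", line 8, in px
    k=arm.calibration(c); T=np.linalg.inv(np.array(k['world_from_camera'])); q=T@np.r_[P,1]
ValueError: time passes only in moves, steps and waits
```

Call:
servo_tool(targets=[{"tx": -0.04,"rz": 8,"claw": 0.05},{"tx": -0.09,"ty": 0.01,"rz": 16,"claw": 0.05},{"tx": -0.14,"ty": 0.03,"rz": 25,"claw": 0.05},{"tx": -0.18,"ty": 0.05,"rz": 25,"claw": 0.05},{"tx": -0.22,"ty": 0.08,"rz": 25,"claw": 0.05}])

```text
schema error: expected keys rx, ry, rz, tx, ty, tz, claw
```

```bash
python3 - <<'E'
s=open('h.py').read()
s=s.replace("def snap","_k={c:arm.calibration(c) for c in('top','side')}\n_i={c:np.linalg.inv(np.array(_k[c]['world_from_camera'])) for c in _k}\ndef snap",1)
s=s.replace("k=arm.calibration(c); T=np.linalg.inv(np.array(k['world_from_camera']));","k=_k[c]; T=_i[c];").replace("k=arm.calibration(c);","k=_k[c];").replace("arm.calibration(c)['","_k[c]['")
open('h.py','w').write(s)
E
cat > run1.py <<'E'
from fit import *
np.set_printoptions(precision=4,suppress=True)
for c in('top','side'):
    im=cv2.imread(f'pics/{c}0.png')
    for nm,parts,P0,n in(('knob',KNOB,np.array([.496,.142,-.7]),36),('pump',PUMP,np.array([.505,-.11,.34]),96)):
        u,v=px(c,[P0[0],P0[1],.024]); o=np.array([int(u)-n//2,int(v)-n//2])
        w=im[o[1]:o[1]+n,o[0]:o[0]+n].astype(float); bg=np.median(np.r_[w[0],w[:,0]],axis=0)
        r=w[...,2]-w[...,0]; b=bg[2]-bg[0]
        s=np.clip((b-r)/(b-np.percentile(r,8)),0,1); s=np.where(s<.25,0,s)
        if nm=='pump': s=np.where(s>.5,1,s); s=cv2.morphologyEx(s.astype(np.float32),cv2.MORPH_OPEN,np.ones((11,11)))
        print(c,nm,fit(c,parts,s,P0,o,n))
E
python3 run1.py
```

```text
top knob (array([  0.4974,   0.1444, -40.0306]), np.float64(16.074058219178088), np.float64(367.56164383561645))
top pump (array([ 0.5116, -0.1141, 20.1045]), np.float64(121.93373107910156), np.float32(2573.8447))
side knob (array([  0.4977,   0.1388, -43.9163]), np.float64(201.23184121621622), np.float64(480.56756756756755))
side pump (array([ 0.5129, -0.1152, 16.4285]), np.float64(242.4647216796875), np.float32(2379.1775))
```

Call:
servo_tool(targets=[{"tx": -0.03,"ty": -0.025,"tz": 0,"rx": 0,"ry": 0,"rz": 8,"claw": 0.05},{"tx": -0.06,"ty": -0.052,"tz": 0,"rx": 0,"ry": 0,"rz": 16,"claw": 0.05},{"tx": -0.095,"ty": -0.083,"tz": 0,"rx": 0,"ry": 0,"rz": 24,"claw": 0.05},{"tx": -0.13,"ty": -0.113,"tz": 0,"rx": 0,"ry": 0,"rz": 25,"claw": 0.05},{"tx": -0.165,"ty": -0.143,"tz": 0,"rx": 0,"ry": 0,"rz": 25,"claw": 0.05}])

```text
t: 1.4
tool_pos: [0.2877, 0.4479, 0.2258]
tool_rot: [180.0, 0.0, 140.5]
wrist_force: [1.7, -0.4, -0.1]
width: 0.637
finger_force: 0.0
```

Call:
servo_tool(targets=[{"tx": -0.048,"ty": -0.014,"tz": 0,"rx": 0,"ry": 0,"rz": 0.5,"claw": 0.05},{"tx": -0.095,"ty": -0.027,"tz": 0,"rx": 0,"ry": 0,"rz": 0.5,"claw": 0.05},{"tx": -0.142,"ty": -0.04,"tz": 0,"rx": 0,"ry": 0,"rz": 0.5,"claw": 0.05},{"tx": -0.19,"ty": -0.054,"tz": 0,"rx": 0,"ry": 0,"rz": 0.5,"claw": 0.05},{"tx": -0.235,"ty": -0.067,"tz": 0.01,"rx": 0,"ry": 0,"rz": 0.5,"claw": 0.05}])

```text
t: 1.9
tool_pos: [0.4274, 0.2466, 0.2175]
tool_rot: [179.8, 0.1, 139.9]
wrist_force: [0.7, 0.3, 1.1]
width: 0.526
finger_force: 0.0
```

Call:
servo_tool(targets=[{"tx": -0.035,"ty": -0.01,"tz": 0.02,"rx": 0,"ry": 0,"rz": 0,"claw": 0.05},{"tx": -0.07,"ty": -0.02,"tz": 0.045,"rx": 0,"ry": 0,"rz": 0,"claw": 0.05},{"tx": -0.1,"ty": -0.029,"tz": 0.07,"rx": 0,"ry": 0,"rz": 0,"claw": 0.05},{"tx": -0.12,"ty": -0.034,"tz": 0.09,"rx": 0,"ry": 0,"rz": 0,"claw": 0.05},{"tx": -0.12,"ty": -0.034,"tz": 0.11,"rx": 0,"ry": 0,"rz": 0,"claw": 0.05}])

```text
t: 2.4
tool_pos: [0.4969, 0.1427, 0.105]
tool_rot: [180.0, 0.0, 139.8]
wrist_force: [0.0, -0.1, 1.0]
width: 0.523
finger_force: 0.0
```

Call:
servo_tool(targets=[{"tx": 0,"ty": 0,"tz": 0.025,"rx": 0,"ry": 0,"rz": 0,"claw": 0.05},{"tx": 0,"ty": 0,"tz": 0.05,"rx": 0,"ry": 0,"rz": 0,"claw": 0.05},{"tx": 0,"ty": 0,"tz": 0.064,"rx": 0,"ry": 0,"rz": 0,"claw": 0.05},{"tx": 0,"ty": 0,"tz": 0.07,"rx": 0,"ry": 0,"rz": 0,"claw": 0.05},{"tx": 0,"ty": 0,"tz": 0.07,"rx": 0,"ry": 0,"rz": 0,"claw": 0.03}])

```text
t: 2.9
tool_pos: [0.4953, 0.1448, 0.0353]
tool_rot: [-180.0, -0.0, 140.0]
wrist_force: [-0.0, -0.8, 0.2]
width: 0.483
finger_force: 0.0
```

Call:
servo_tool(targets=[{"tx": 0,"ty": 0,"tz": 0,"rx": 0,"ry": 0,"rz": 0,"claw": 0.02},{"tx": 0,"ty": 0,"tz": 0,"rx": 0,"ry": 0,"rz": 0,"claw": 0.005},{"tx": 0,"ty": 0,"tz": 0,"rx": 0,"ry": 0,"rz": 0,"claw": 0.005},{"tx": 0,"ty": 0,"tz": 0,"rx": 0,"ry": 0,"rz": 0,"claw": 0.005},{"tx": 0,"ty": 0,"tz": 0,"rx": 0,"ry": 0,"rz": 0,"claw": 0.005}])

```text
t: 3.4
tool_pos: [0.4961, 0.1449, 0.0363]
tool_rot: [179.9, 0.0, 140.0]
wrist_force: [0.6, 0.2, 2.0]
width: 0.147
finger_force: 30.0
```

Call:
servo_tool(targets=[{"tx": 0,"ty": 0,"tz": -0.02,"rx": 0,"ry": 0,"rz": 0,"claw": 0.005},{"tx": 0,"ty": 0,"tz": -0.05,"rx": 0,"ry": 0,"rz": -5,"claw": 0.005},{"tx": 0,"ty": 0,"tz": -0.085,"rx": 0,"ry": 0,"rz": -13,"claw": 0.005},{"tx": 0,"ty": 0,"tz": -0.11,"rx": 0,"ry": 0,"rz": -21,"claw": 0.005},{"tx": 0,"ty": 0,"tz": -0.12,"rx": 0,"ry": 0,"rz": -29,"claw": 0.005}])

```text
t: 3.9
tool_pos: [0.4972, 0.1451, 0.1592]
tool_rot: [179.9, 0.3, 169.3]
wrist_force: [-0.5, -0.0, -0.2]
width: 0.144
finger_force: 30.0
```

Call:
servo_tool(targets=[{"tx": 0,"ty": 0,"tz": 0,"rx": 0,"ry": 0,"rz": -8,"claw": 0.005},{"tx": 0,"ty": 0,"tz": 0,"rx": 0,"ry": 0,"rz": -16,"claw": 0.005},{"tx": 0,"ty": 0,"tz": 0,"rx": 0,"ry": 0,"rz": -24,"claw": 0.005},{"tx": 0,"ty": 0,"tz": 0,"rx": 0,"ry": 0,"rz": -31,"claw": 0.005},{"tx": 0,"ty": 0,"tz": 0,"rx": 0,"ry": 0,"rz": -31,"claw": 0.005}])

```text
t: 4.4
tool_pos: [0.4954, 0.1447, 0.1555]
tool_rot: [180.0, -0.0, -160.1]
wrist_force: [0.1, 0.1, 0.8]
width: 0.148
finger_force: 30.0
```

Call:
servo_tool(targets=[{"tx": 0.014,"ty": -0.046,"tz": 0,"rx": 0,"ry": 0,"rz": 0,"claw": 0.005},{"tx": 0.028,"ty": -0.093,"tz": 0,"rx": 0,"ry": 0,"rz": 0,"claw": 0.005},{"tx": 0.042,"ty": -0.14,"tz": 0,"rx": 0,"ry": 0,"rz": 0,"claw": 0.005},{"tx": 0.056,"ty": -0.187,"tz": 0,"rx": 0,"ry": 0,"rz": 0,"claw": 0.005},{"tx": 0.067,"ty": -0.228,"tz": 0,"rx": 0,"ry": 0,"rz": 0,"claw": 0.005}])

```text
t: 4.9
tool_pos: [0.5101, -0.0946, 0.1558]
tool_rot: [-180.0, 0.0, -160.3]
wrist_force: [0.3, 0.0, -0.9]
width: 0.146
finger_force: 30.0
```

Call:
servo_tool(targets=[{"tx": 0.007,"ty": -0.021,"tz": 0,"rx": 0,"ry": 0,"rz": 0,"claw": 0.005},{"tx": 0.007,"ty": -0.021,"tz": 0,"rx": 0,"ry": 0,"rz": 0,"claw": 0.005},{"tx": 0.007,"ty": -0.021,"tz": 0,"rx": 0,"ry": 0,"rz": 0,"claw": 0.005},{"tx": 0.007,"ty": -0.021,"tz": 0.01,"rx": 0,"ry": 0,"rz": 0,"claw": 0.005},{"tx": 0.007,"ty": -0.021,"tz": 0.01,"rx": 0,"ry": 0,"rz": 0,"claw": 0.005}])

```text
t: 5.4
tool_pos: [0.5099, -0.1129, 0.1437]
tool_rot: [179.9, -0.1, -160.0]
wrist_force: [-0.4, 0.8, -1.0]
width: 0.148
finger_force: 30.0
```

```bash
python3 - <<'E'
from h import *
a=snap('side','s1'); b=snap('top','t1'); print(arm.state()['tool_pos'],arm.state()['tool_rot'])
u,v=map(int,px('side',[.512,-.1145,.1])); a=cv2.resize(a[v-50:v+50,u-50:u+50],(400,400),interpolation=cv2.INTER_CUBIC); print(u,v)
u,v=map(int,px('top',[.512,-.1145,.1])); b=cv2.resize(b[v-50:v+50,u-50:u+50],(400,400),interpolation=cv2.INTER_CUBIC); print(u,v)
cv2.imwrite('pics/c2.png',np.hstack([a,b])[:,:,::-1])
im=cv2.imread('pics/top0.png'); d=im[262:281,361:381]; print(d.mean(2).astype(int))
E
```

```text
[ 0.51056111 -0.11329051  0.14479473] [ 1.79939390e+02 -6.79668720e-02 -1.59967474e+02]
292 262
372 268
[[189 137 102  98  98 100 100 103 100 103 101 104 101 103 102 102  99 100
  120 187]
 [138 105  98 101 104 102 101 102 100 103 104 100 103 100 101 101 103  99
   98 139]
 [103  97  99 101  99 101 100 101 101 103  99 102 101 102 101 101 102  99
   99 103]
 [ 97  97 101 104 103 102 103 103  99  98  97  99 102 101 101 105 103 103
   99  98]
 [100 102 101 101 104 103  99  89  80  76  78  77  88  97 101 102 103 105
  102  98]
 [ 99 101 101 102 103  98  85  72  72  74  84 109 123 123 106 101 100  99
   99 101]
 [102 100 104 102 101  90  77  71  83 112 154 174 174 170 128  99 101 102
  104  99]
 [ 99 102 103 103 100  83  76 112 155 169 177 180 181 180 128  94 101 103
  100 100]
 [ 98 103 103 103  92  83  85 137 173 176 174 175 179 162 123 100 101 101
  100 105]
 [100 103 102  99  93  77  95 128 166 175 176 176 177 159 113  99 102 101
  103 100]
 [103 102 102 104  96  82  83 103 115 145 170 174 150 108  83  94 102 101
  104 103]
 [101 103 102 104 103  91  78  87  90 103 106 104  89  78  81 100 102 103
  102 101]
 [102 101 104 102 104 101  84  75  75  75  75  74  71  85  95 102 102 101
  102 102]
 [100 101 101 103 103 103 100  89  78  75  75  77  87  96 105 102 101 102
  102 101]
 [ 98 101 102 101 104 102 101 100 100  94  94  98 102 103 101 101 104 104
  100  95]
 [ 99  97 100 100 100 102 101 104 101 102 102 103 102 101 101 103 101 101
  100  97]
 [123  98 100  99 103 102 101 102 104 101 103 101 101 101 103  97 100  98
   96 106]
 [175 124  98  98 102 101 103 102 101 104 101 103  99 102 103 101 100  96
  103 157]
 [213 179 128  98  97  98 100 102 103 103 105 100 103 100 100  98 100 108
  141 191]]
```

View pics/c2.png

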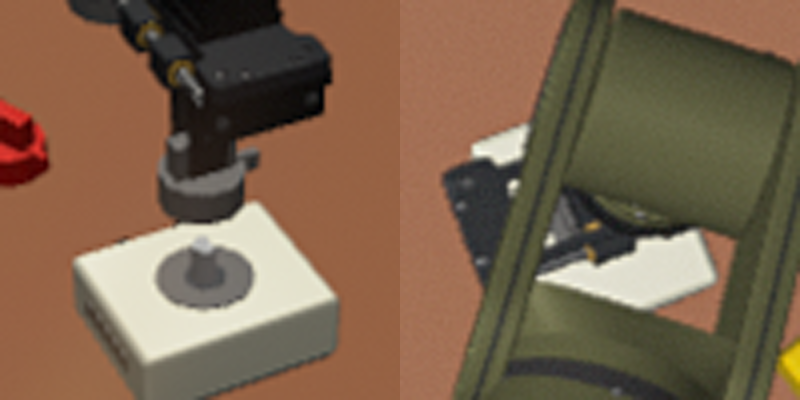

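The side crop (left) shows the knob gripped upright just above the white pump's stem, with its pointer to the right. The skirt centre is at about column 292.4 and the stem top at about column 292.8. In the top view (right) the arm hides the knob. Next I'll compare where the knob and the stem should project with where they appear.

```bash
python3 - <<'E'
from fit import *
np.set_printoptions(precision=4,suppress=True)
# dark disc on pump in both original views
for c,(u0,v0) in(('top',(371,271)),('side',(293,282))):
    g=cv2.imread(f'pics/{c}0.png').astype(int); sub=g[v0-16:v0+17,u0-16:u0+17]
    m=(sub.mean(2)<150).astype(np.uint8)
    cs=cv2.findContours(m,0,1)[0]; q=max(cs,key=cv2.contourArea)
    q=cv2.convexHull(q)
    e=cv2.fitEllipse(q); u,v=e[0][0]+u0-16,e[0][1]+v0-16
    print(c,'disc',e,u,v,ray(c,u,v,.048), 'pred px',px(c,[.512,-.1145,.048]))
# knob in hand from the side view: grey skirt
g=cv2.imread('pics/s1.png').astype(int)
u0,v0=242,212
sub=g[v0+36:v0+60,u0+32:u0+70]; r=sub[...,2]-sub[...,0]
print(r[::1]); 
for z in(.144-.0363,): print('pred bottom/top-of-skirt centre',px('side',[.5105,-.1133,z]),px('side',[.5105,-.1133,z+.022]))
E
```

```text
top disc ((15.65545654296875, 15.517707824707031), (24.348928451538086, 24.870038986206055), 147.4608917236328) 370.65545654296875 270.51770782470703 [ 0.5122 -0.1145  0.048 ] pred px (np.float64(370.6688202874675), np.float64(270.60243732268054))
side disc ((15.786261558532715, 14.895002365112305), (15.949750900268555, 24.328025817871094), 89.98139953613281) 292.7862615585327 280.8950023651123 [ 0.5124 -0.1194  0.048 ] pred px (np.float64(292.4057943575778), np.float64(279.5785653484807))
[[82 82 82 82 81 82 82 83 85 52  8  8  9 10  8 10 13 12 13 12 14 13 12 10
  11  8  4 70 89 79 63 59 75 84 82 81 81 81]
 [82 82 83 81 82 81 81 83 86 52 12  7  9  9  8 11 14 14 14 12 15 12 13 12
  13  8  4 53 44 30 21 17 44 76 82 81 80 82]
 [82 82 83 82 82 82 82 85 69 36  9  9 10  9  8 12 12 14 13 14 13 13 13 12
  10  8  6 19 11  4  4  3 19 69 83 81 81 82]
 [83 82 81 82 81 82 83 77 37 12  8 10 10  9  9 11 15 14 13 13 14 11 13 12
  12  8  6  7  7  6  5  4 26 71 82 81 81 82]
 [82 82 81 81 81 81 84 54 16  7  9 11  9  9  9 12 14 14 13 13 13 13 12 11
  10  8  8  7  8  7  6  2 31 73 82 81 81 82]
 [82 82 82
[... 1710 characters left out ...]
0 10  9  8 14 15 23
  27 27 28 23 24 24 23 24 25 23 22 24 37 69]
 [80 80 81 81 81 80 81 81 82 85 70 39 25 27 28 27 27 27 27 26 27 26 28 27
  25 24 24 24 24 25 24 23 25 24 23 23 29 46]
 [81 80 80 81 82 83 84 68 53 40 36 30 27 24 24 25 25 25 25 25 25 24 24 25
  24 23 24 25 23 24 24 24 24 24 24 24 23 30]
 [83 82 84 76 66 54 41 36 32 26 22 24 24 25 25 25 26 24 22 22 23 24 24 24
  24 24 24 24 23 23 24 24 23 24 23 25 23 24]
 [69 67 43 37 36 32 25 22 23 24 25 25 24 24 25 25 23 13  9 11 23 24 23 24
  24 24 23 23 24 24 23 24 24 24 24 24 24 23]]
pred bottom/top-of-skirt centre (np.float64(291.6368995626411), np.float64(259.8052975672806)) (np.float64(291.6000369456863), np.float64(252.33122839984134))
```

```bash
python3 - <<'E'
from fit import *
np.set_printoptions(precision=4,suppress=True,linewidth=200)
P=[.512,-.1145]
print('pred stem top',px('top',P+[.074]),px('side',P+[.074]))
g=cv2.imread('pics/side0.png').astype(int); print(g[264:292,284:303].mean(2).astype(int))
# D-stem fit: bright pixels = top face only
t=np.linspace(0,2*np.pi,60); D=np.c_[np.minimum(.008*np.cos(t),.004),.008*np.sin(t),0*t]
for c in('top','side'):
    g=cv2.imread(f'pics/{c}0.png').astype(float); u,v=px(c,P+[.074]); n=14; o=np.array([int(u)-7,int(v)-7])
    w=g[o[1]:o[1]+n,o[0]:o[0]+n].mean(2); hi=178 if c=='top' else np.percentile(w[3:11,3:11],95)
    s=np.clip((w-(105 if c=='top' else 150))/(hi-(105 if c=='top' else 150)),0,1)
    print(c,hi,fit(c,[D],s,np.array(P+[.35]),o,n,.074))
E
```

```text
pred stem top (np.float64(371.7054226382373), np.float64(269.4574294541561)) (np.float64(292.37299536162715), np.float64(271.22442710040804))
[[ 99  98  97  98  97  97  97  96  96  96  93  92  88 115 144 168 184 186 199]
 [ 97  97  98  98  96  96  95  92  91 100 118 161 176 183 192 202 206 205 203]
 [ 99  98  98  89  91  91 112 124 162 180 183 201 207 206 204 203 203 203 203]
 [ 96  80  66  79 104 160 183 186 201 208 205 204 204 204 203 202 203 202 203]
 [114  99 149 176 181 200 207 205 204 203 204 203 203 203 203 203 202 203 203]
 [185 180 200 209 206 205 204 204 204 204 204 203 204 203 203 203 204 203 203]
 [208 206 204 204 203 204 205 197 194 198 202 204 203 203 203 203 204 203 204]
 [204 204 204 204 205 205 195 178 174 176 197 205 205 204 204 204 204 204 204]
 [204 204 205 206 207 204 181 165 165 165 187 204 209 208 206 206 205 205 204]
 [204 207 210 189 178 154 161 168 167 169 177 165 153 160 184 206 209 207 205]
 [210 190 162 135 125  95 107 126 150 160 151 110  95 106 130 149 160 184 203]
 [163 135 110 101 105  91  68  74 101 111 101  84  96 102 101  98 105 128 166]
 [109 102 
[... 785 characters left out ...]
 100 107 107 106 107 106 107 106 105 105 106 106 105 105 104 101  84  96]
 [157 113  92 100 103 105 105 105 105 106 105 104 104 103 102  84 120 164 180]
 [201 184 154 154 128  94  89  97 101 101 100  91  80 122 120 156 189 207 212]
 [209 210 201 200 188 179 178 157 145 146 171 180 175 188 187 205 212 209 209]
 [207 207 208 210 211 212 213 202 197 196 208 213 212 212 211 211 209 208 209]
 [207 207 208 207 207 208 209 209 210 210 210 209 209 209 209 208 208 209 209]]
top 178 (array([ 0.5125, -0.1141, 25.7477]), np.float64(5.911172945205479), np.float64(25.945205479452056))
side 206.51666666666665 (array([ 0.5193, -0.1037,  5.3195]), np.float64(63.36550335446772), np.float64(81.84311412562667))
```

Call:
servo_tool(targets=[{"tx": -0.001,"ty": -0.002,"tz": 0.01,"rx": 0,"ry": 0,"rz": 0,"claw": 0.005},{"tx": -0.001,"ty": -0.002,"tz": 0.022,"rx": 0,"ry": 0,"rz": 0,"claw": 0.005},{"tx": -0.001,"ty": -0.002,"tz": 0.03,"rx": 0,"ry": 0,"rz": 0,"claw": 0.005},{"tx": -0.001,"ty": -0.002,"tz": 0.034,"rx": 0,"ry": 0,"rz": 0,"claw": 0.005},{"tx": -0.001,"ty": -0.002,"tz": 0.036,"rx": 0,"ry": 0,"rz": 0,"claw": 0.005}])

```text
t: 6.0
tool_pos: [0.5122, -0.1159, 0.1086]
tool_rot: [179.9, -0.1, -160.0]
wrist_force: [0.0, 0.2, 0.6]
width: 0.145
finger_force: 30.0
```

Call:
servo_tool(targets=[{"tx": 0,"ty": 0,"tz": 0.001,"rx": 0,"ry": 0,"rz": 0,"claw": 0.005},{"tx": 0,"ty": 0,"tz": 0.002,"rx": 0,"ry": 0,"rz": 0,"claw": 0.005},{"tx": 0,"ty": 0,"tz": 0.003,"rx": 0,"ry": 0,"rz": 0,"claw": 0.005},{"tx": 0,"ty": 0,"tz": 0.004,"rx": 0,"ry": 0,"rz": 0,"claw": 0.005},{"tx": 0,"ty": 0,"tz": 0.004,"rx": 0,"ry": 0,"rz": 0,"claw": 0.005}])

```text
t: 6.5
tool_pos: [0.5129, -0.116, 0.1062]
tool_rot: [-180.0, 0.0, -160.0]
wrist_force: [-0.9, 1.5, 2.6]
width: 0.143
finger_force: 30.0
```

Call:
servo_tool(targets=[{"tx": 0,"ty": 0.001,"tz": 0.001,"rx": 0,"ry": 0,"rz": 0,"claw": 0.005},{"tx": 0,"ty": 0.001,"tz": 0.002,"rx": 0,"ry": 0,"rz": 0,"claw": 0.005},{"tx": 0,"ty": 0.001,"tz": 0.003,"rx": 0,"ry": 0,"rz": 0,"claw": 0.005},{"tx": 0,"ty": 0.001,"tz": 0.004,"rx": 0,"ry": 0,"rz": 0,"claw": 0.005},{"tx": 0,"ty": 0.001,"tz": 0.004,"rx": 0,"ry": 0,"rz": 0,"claw": 0.005}])

```text
t: 7.0
tool_pos: [0.512, -0.115, 0.1011]
tool_rot: [180.0, -0.0, -160.0]
wrist_force: [-0.4, 0.0, 0.0]
width: 0.145
finger_force: 30.0
```

Call:
servo_tool(targets=[{"tx": 0,"ty": 0,"tz": 0.002,"rx": 0,"ry": 0,"rz": 0,"claw": 0.005},{"tx": 0,"ty": 0,"tz": 0.004,"rx": 0,"ry": 0,"rz": 0,"claw": 0.005},{"tx": 0,"ty": 0,"tz": 0.006,"rx": 0,"ry": 0,"rz": 0,"claw": 0.005},{"tx": 0,"ty": 0,"tz": 0.008,"rx": 0,"ry": 0,"rz": 0,"claw": 0.005},{"tx": 0,"ty": 0,"tz": 0.008,"rx": 0,"ry": 0,"rz": 0,"claw": 0.005}])

```text
t: 7.5
tool_pos: [0.512, -0.115, 0.0932]
tool_rot: [180.0, -0.0, -160.0]
wrist_force: [-0.1, 0.2, -1.2]
width: 0.144
finger_force: 30.0
```

Call:
servo_tool(targets=[{"tx": 0,"ty": 0,"tz": 0.001,"rx": 0,"ry": 0,"rz": 0,"claw": 0.005},{"tx": 0,"ty": 0,"tz": 0.002,"rx": 0,"ry": 0,"rz": 0,"claw": 0.005},{"tx": 0,"ty": 0,"tz": 0.003,"rx": 0,"ry": 0,"rz": 0,"claw": 0.005},{"tx": 0,"ty": 0,"tz": 0.003,"rx": 0,"ry": 0,"rz": 0,"claw": 0.005},{"tx": 0,"ty": 0,"tz": 0.003,"rx": 0,"ry": 0,"rz": 0,"claw": 0.005}])

```text
t: 8.0
tool_pos: [0.5124, -0.1151, 0.0911]
tool_rot: [-180.0, 0.0, -160.0]
wrist_force: [-1.9, 1.1, 3.4]
width: 0.146
finger_force: 30.0
```

Call:
servo_tool(targets=[{"tx": 0,"ty": 0,"tz": 0.001,"rx": 0,"ry": 0,"rz": 0,"claw": 0.005},{"tx": 0,"ty": 0,"tz": 0.002,"rx": 0,"ry": 0,"rz": 0,"claw": 0.005},{"tx": 0,"ty": 0,"tz": 0.003,"rx": 0,"ry": 0,"rz": 0,"claw": 0.005},{"tx": 0,"ty": 0,"tz": 0.004,"rx": 0,"ry": 0,"rz": 0,"claw": 0.005},{"tx": 0,"ty": 0,"tz": 0.004,"rx": 0,"ry": 0,"rz": 0,"claw": 0.005}])

```text
t: 8.5
tool_pos: [0.5125, -0.1151, 0.0872]
tool_rot: [-180.0, 0.0, -160.0]
wrist_force: [-3.1, 1.3, 6.7]
width: 0.146
finger_force: 30.0
```

Call:
servo_tool(targets=[{"tx": 0,"ty": 0,"tz": 0.001,"rx": 0,"ry": 0,"rz": 0,"claw": 0.005},{"tx": 0,"ty": 0,"tz": 0.002,"rx": 0,"ry": 0,"rz": 0,"claw": 0.005},{"tx": 0,"ty": 0,"tz": 0.002,"rx": 0,"ry": 0,"rz": 0,"claw": 0.005},{"tx": 0,"ty": 0,"tz": 0.002,"rx": 0,"ry": 0,"rz": 0,"claw": 0.005},{"tx": 0,"ty": 0,"tz": 0.002,"rx": 0,"ry": 0,"rz": 0,"claw": 0.005}])

```text
t: 9.0
tool_pos: [0.5126, -0.1152, 0.0862]
tool_rot: [-180.0, -0.0, -160.0]
wrist_force: [-6.2, 1.8, 11.9]
width: 0.147
finger_force: 30.0
```

Call:
servo_tool(targets=[{"tx": 0.0005,"ty": 0,"tz": 0.001,"rx": 0,"ry": 0,"rz": 0,"claw": 0.005},{"tx": 0.001,"ty": 0,"tz": 0.001,"rx": 0,"ry": 0,"rz": 0,"claw": 0.005},{"tx": 0.001,"ty": 0,"tz": 0.0015,"rx": 0,"ry": 0,"rz": 0,"claw": 0.005},{"tx": 0.001,"ty": 0,"tz": 0.0015,"rx": 0,"ry": 0,"rz": 0,"claw": 0.005},{"tx": 0.001,"ty": 0,"tz": 0.0015,"rx": 0,"ry": 0,"rz": 0,"claw": 0.005}])

```text
t: 9.5
tool_pos: [0.5126, -0.1153, 0.0862]
tool_rot: [-180.0, 0.1, -160.0]
wrist_force: [-5.9, 4.8, 17.1]
width: 0.146
finger_force: 30.0
```

```bash
python3 - <<'E'
from h import *
a=snap('side','s2'); s=arm.state(); print(s['tool_pos'],s['wrist_force'])
u,v=map(int,px('side',[.512,-.115,.07])); cv2.imwrite('pics/c3.png',cv2.resize(a[v-40:v+40,u-40:u+40],(560,560),interpolation=cv2.INTER_CUBIC)[:,:,::-1]); print(u,v)
E
```

```text
[ 0.51257165 -0.11522732  0.0861631 ] [-6.73833468  3.97821392 17.28379302]
292 272
```

View pics/c3.png

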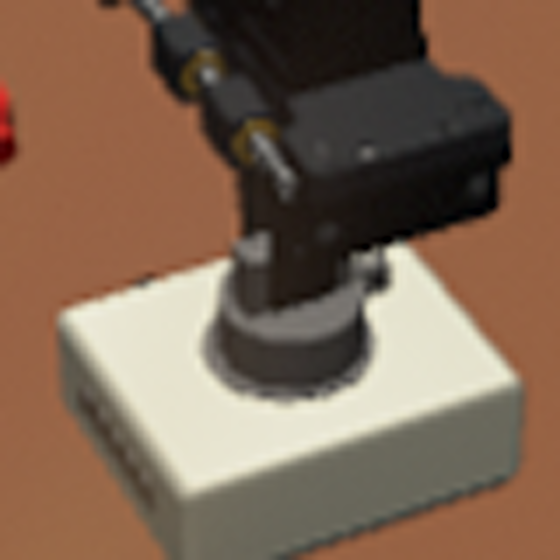

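The crop shows the knob seated on the stem at about (290,340), its skirt almost down on the box and the pointer along the pump's +x. The height has stopped at 86.2 mm, as predicted for the stop, while the push rose to 17 N, well above the spring's 9 N.

```bash
python3 -c "
from workcell import arm
print(arm.sign_off())"
```

```text
the job is handed in; nothing more can be done
None
```

I fitted the small grey knob on the white pump's stem with the flats matched, pushed it fully home, pressed it down to the stop and was still holding it there with about 17 N at hand-in (about 9.5 s).

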